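# Erect a folding tray and pack the brass embossing die

### The job

First fold both side walls of the plywood folding tray fully upright, against their stops. Then lift the brass embossing die straight up out of its tight pocket in the dark wooden block by its stud, and set it down (do not drop it) flat on the tray's floor, stud up, with both walls still upright; leave the other two dies in their pockets.

Things in the scene. Friction and masses are not known exactly. Their poses are not given: they have to be found in the camera images.
- fold_tray: Plywood folding tray, fixed to the bench. Origin at bench level under the middle of its base; z up. Base 140 (x) x 132 (y) mm on feet, its floor (grey felt) 24 mm above the bench. Fixed end walls 8 mm thick at its +x and -x sides rise 40 mm above the floor (inner faces at x = +-62 mm). Side walls hinged along x at y = +66 mm (left) and y = -66 mm (right), at floor height; flat, they reach outward (tab ends 144 mm from the middle), with free space under them.
- left_wall (a joint): Hinge of the left side wall (the one at the +y side of fold_tray), rad: 0 = lying flat outward, 1.571 = upright at its stop; starts between 0 and 0.35. Wall panel 122 mm along the hinge, 40 mm from hinge to shoulder, 8 mm thick; from the middle of its free edge a flat tab 30 mm wide (along the hinge) runs on to 78 mm from the hinge. The hinge is stiff (about 0.08 N m of friction): the wall stays at any angle where it is left.
- right_wall (a joint): Hinge of the right side wall (the one at the -y side of fold_tray), rad: 0 = lying flat outward, 1.571 = upright at its stop; starts between 0 and 0.35. Wall panel 122 mm along the hinge, 40 mm from hinge to shoulder, 8 mm thick; from the middle of its free edge a flat tab 30 mm wide (along the hinge) runs on to 78 mm from the hinge. The hinge is stiff (about 0.08 N m of friction): the wall stays at any angle where it is left.
- left_wall_tab (a point): Point at mid width and mid thickness of the left wall's tab, 64 mm from the hinge line (24 mm past the shoulder, 14 mm from the tab's end); 20 mm above the bench when the wall is flat. Moves with the wall. Its y axis points from the hinge to the tab's end; its z axis is normal to the wall (up when the wall lies flat).
- right_wall_tab (a point): The same on the right wall, its y axis pointing from the tab's end to the hinge.
- left_wall_hinge (a point): Midpoint of the left wall's hinge line, 24 mm above the bench, on the wall's upper face when flat (its inner face when upright), so the middle of the tab's thickness lies 4 mm off this face. Hinge line along fold_tray's x.
- right_wall_hinge (a point): The same for the right wall.
- die_block: Dark wooden block 84 (x) x 246 (y) x 20 mm, fixed to the bench, with three square pockets in a row along its y, 80 mm apart (y = -80, 0, +80 mm), 12 mm deep, 49 mm wide: 1.5 mm of play on each side of a die, whose plate lies flush with the block's top. Origin: centre of its underside. Which die lies in which pocket varies.
- brass_die: The yellow brass-coloured die, the one to pack. The three dies are alike but for colour: a square plate 46x46x12 mm with a round stud (16 mm across) standing on its centre. The stud has a low collar 22 mm across at its foot (to 15 mm above the underside) and tops out 52 mm above the underside. Mass about 0.22 kg. Origin: centre of the plate's underside; z up along the stud.
- steel_die: The silver-coloured die; stays in its pocket. Same shape and origin as the brass die.
- black_die: The black die; stays in its pocket. Same shape and origin as the brass die.
Not all that is in view belongs to the job. Of the things like the brass_die, leave any that is blue; of the rest the larger one is meant.

How it is judged:
By the outcome, as a careful person would: the job done as asked, in the order asked, and still so for the second after the job is handed in, with the robot touching nothing.
It also fails if it takes over 67 s, if anything falls off the work surface, if the arm or the gripper's body presses on something with over 40 N, if the wrist force passes 120 N, or if a joint passes its speed limit or range.

### The arm

A 6-joint arm with a two-finger parallel gripper is mounted at the origin on a cart in front of the work surface, level with it; the furniture and walls round the work are solid. World frame = base frame: x ahead of the robot, y to its left, z up, the work surface at z = 0. Lengths are in m, angles in degrees, forces in N, time in s.
With the tool pointing down it reaches from about 0.35 to 0.85 m from the base axis. Payload 8.1 kg.
Tool frame: the origin (TCP) lies at the very end of the fingers, on their centre line; the grasp point (between the pads) lies arm.pinch_z behind it (arm.pinch_z is the distance from the TCP to the grasp point, in m); z points along the fingers, y is the direction in which the jaws open and shut (so a half turn about z gives the same grasp; the last joint's range is limited). The gripper opens to 85 mm and grips with 20 to 120 N. Pads are 22 mm wide; open, the fingers measure 114 mm over their backs; the gripper's body (76 mm by 85 mm) begins 54 mm behind the grasp point. The pads swing forward as they close: fully open they stand 13 mm farther back than shut.
Start: joints at [66.899, 7.471, 85.268, -0, 87.261, -4.893], TCP at [0.187, 0.57, 0.231] pointing down, gripper open.
Joint ranges: [-169.43, 169.43], [-51.17, 129.36], [1.28, 143.12], [-76.62, 256.62], [0, 156.53], [-152.29, 152.29]. Speed limits (degrees/s): [136.94, 136.94, 159.86, 180, 180, 180].

### API

Orientations are given as [roll, pitch, yaw] about the fixed x, y, z axes, in that order (R = Rz(yaw) Ry(pitch) Rx(roll)).
In Python, from workcell import arm gives the robot as it stands. The module is installed in compiled form; this text tells all that it offers.
- The arm moves only by the tool step_arm, never from a script. Its argument "plan" is a list of rows, each a list of 4 numbers: the shift along the tool's x, y, z in cm, then the turn about the tool's z in degrees. A call has 1 to 12 rows; each row is the pose to reach, as a shift and turn from the pose commanded when the call began, along the tool's axes at that moment; what a row does not reach only later rows make up. A row lasts 1/8 s, in which the tool goes at most 62.5 mm and 10.7 degrees, less where a joint would pass 70% of its speed; a pose out of reach is approached as far as the arm can. A call with a gripper value outside its range is refused whole. "hand" is the opening, from -1 (shut) to 1 (fully open), set as the call begins (left out, the last holds). The fingers move at their own pace and stop on an object; "grip_force" is the grip in N (left out, the last holds). Time passes only in rows, so rows that repeat a pose let the fingers close. It gives the time, the measured TCP pose, the force and the opening at its end, in the units of the state.
- arm.get_state(): the state, without advancing time (a new reading comes with each control period).
- arm.camera(name): name is "side" or "top" or "wrist"; returns (picture, depth): 420x560x3 uint8, red, green, blue; 420x560 float32, m along the optical axis (not along the pixel's ray), 0 where there is no reading.
- arm.camera_info(name): a dict with "fov_y" (degrees; the focal length in pixels is half the picture's height over the tangent of half this angle, whatever the lens; pixels are square), "cx", "cy" (the principal point, pixels), "k1" (the pictures are not rectified: a ray, as slopes to the right and down, at radius r is drawn at 1 + k1 r^2 times it, then the intrinsics apply), "extrinsics" (4x4, takes a point from world to camera coordinates); the wrist camera has in their place "T_tool_cam" (4x4, takes a point from camera to tool coordinates, whose origin is the TCP and whose axes are the flange's). Camera axes: x right, y down, z forward; pixel columns grow to the right and rows downward; lengths in m; the calibration is good to about 2 mm. A picture is of the moment at which its call begins: read the wrist's pose just before it. camera_info takes no time and is no camera call.
- arm.job_done(): hands the job in, once; it reports no verdict.
The state is a dict: "t": time; "q": joint angles; "joint_velocities": joint speeds; "joint_efforts": joint torques, N m; "ee_pos": TCP position; "tool_rot": TCP orientation; "force": force on the tool from outside, world axes, zero at the start; "ft_torque": the same for the moment, N m; "opening": opening from 0.0 (shut) to 1.0 (fully open).
Only numpy, scipy, OpenCV 4.12 (cv2) and the standard library are available. Lean on these libraries where they do the work, as an engineer would, in place of code of your own. Each camera call takes 0.05 s, during which the arm holds its last target.

## Working session

There is one attempt and no reset: what is moved stays moved. The work goes in short steps, Python scripts to look and compute and a tool call to move; the robot and the scene stay as the last step left them, time stands still between calls to the robot, and variables do not carry over. Pictures are saved under pics/ and viewed, and the job is handed in when it is done.

Besides the shell and the picture viewer there is one more tool, called after "Emit:" as name(argument=value, ...), one argument or row to a line, values as JSON. step_arm: Moves the arm, as the interface text tells. Its arguments: {"type":"object","properties":{"plan":{"type":"array"},"hand":{"type":"number"},"grip_force":{"type":"number"}},"required":["plan"]}

```bash
mkdir -p pics
cat > h.py <<'E'
import numpy as np, cv2
from workcell import arm
from scipy.spatial.transform import Rotation as R
def K(n):
    i=arm.camera_info(n); f=210/np.tan(np.radians(i['fov_y']/2)); return f,i['cx'],i['cy'],i['k1'],i
def shot(n,fn):
    s=arm.get_state(); p,d=arm.camera(n); cv2.imwrite('pics/'+fn+'.png',p[:,:,::-1]); np.savez('pics/'+fn+'.npz',p=p,d=d,pos=s['ee_pos'],rot=s['tool_rot'],n=n); return p,d
def c2w(n,z=None):
    i=arm.camera_info(n)
    if n!='wrist': return np.linalg.inv(np.array(i['extrinsics']))
    T=np.eye(4);T[:3,:3]=R.from_euler('xyz',z['rot'],degrees=True).as_matrix();T[:3,3]=z['pos'];return T@np.array(i['T_tool_cam'])
def cloud(fn):
    z=np.load('pics/'+fn+'.npz');n=str(z['n']);f,cx,cy,k1,i=K(n)
    d=z['d'];v,u=np.mgrid[:420,:560].astype(float)
    pts=cv2.undistortPoints(np.stack([u.ravel(),v.ravel()],1)[:,None],np.array([[f,0,cx],[0,f,cy],[0,0,1]]),np.array([k1,0,0,0.]),R=np.eye(3)).reshape(420,560,2)
    P=np.dstack([pts[...,0]*d,pts[...,1]*d,d]); T=c2w(n,z)
    W=P@T[:3,:3].T+T[:3,3]; W[d<=0]=np.nan; return W,z['p']
E
python3 - <<'E'
from h import *
print(arm.get_state(), arm.pinch_z)
for n in('side','top','wrist'):
    shot(n,n+'0'); print(arm.camera_info(n))
E
```

```text
{'t': 0.0, 'q': array([ 6.68992775e+01,  7.51594934e+00,  8.53289547e+01,  1.66360610e-03,
        8.72617307e+01, -4.89288574e+00]), 'joint_velocities': array([ 0.06502313, -0.04988556, -0.06365036,  0.08043664,  0.03237532,
       -0.12767611]), 'joint_efforts': array([ 2.15702428e-03, -5.69371819e+01, -5.00572193e+01,  3.23743125e-04,
        1.38233797e-02,  4.63595200e-05]), 'ee_pos': array([0.18723014, 0.56946272, 0.23023877]), 'tool_rot': array([-1.79893896e+02, -1.07507196e-02,  1.61792072e+02]), 'force': array([ 0.53695865,  0.39974409, -0.09856894]), 'ft_torque': array([-0.034189  ,  0.00312105, -0.05069285]), 'opening': 1.0006515641368687} 0.0187
{'fov_y': 45.75305261417991, 'cx': 283.79477269785843, 'cy': 212.07630860578413, 'k1': 0.013495938451452196, 'extrinsics': array([[-0.9997201 ,  0.0207116 , -0.01143422,  0.52362834],
       [ 0.01978429,  0.46687562, -0.88410166,  0.03033983],
       [-0.0129728 , -0.88408042, -0.46715471,  1.41709818],
       [ 0.        ,  0.        ,  0.        ,  1.        ]])}
{'fov_y': 55.49148705215896, 'cx': 283.3686499188262, 'cy': 204.78755254898027, 'k1': -0.05257076202498532, 'extrinsics': array([[-0.02346283, -0.9995047 , -0.02097247,  0.05551997],
       [-0.99218196,  0.02585279, -0.12209258,  0.54391484],
       [ 0.12257431,  0.01794387, -0.99229711,  0.94349227],
       [ 0.        ,  0.        ,  0.        ,  1.        ]])}
{'fov_y': 71.47264374889573, 'cx': 277.11899054167026, 'cy': 207.2892760479072, 'k1': -0.015130345665050138, 'T_tool_cam': array([[-6.23239509e-04, -9.49450856e-01, -3.13915091e-01,
         8.10093601e-02],
       [ 9.99999805e-01, -6.05436895e-04, -1.54203510e-04,
         4.44047482e-04],
       [-4.36471238e-05, -3.13915126e-01,  9.49451048e-01,
        -1.41717720e-01],
       [ 0.00000000e+00,  0.00000000e+00,  0.00000000e+00,
         1.00000000e+00]])}
```

View pics/top0.png

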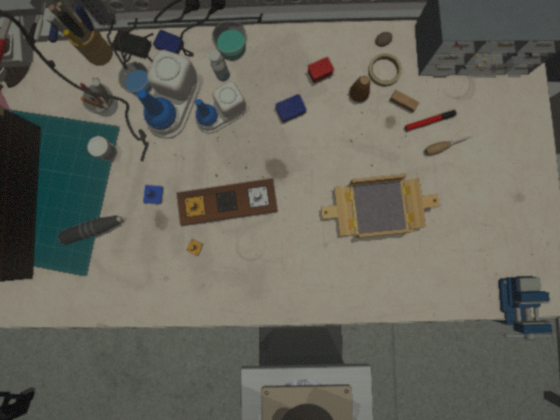

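View pics/side0.png

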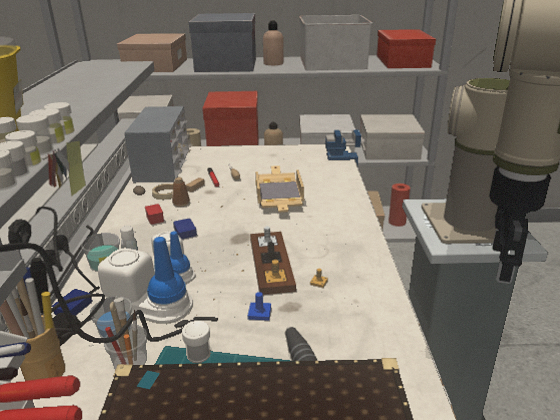

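View pics/wrist0.png

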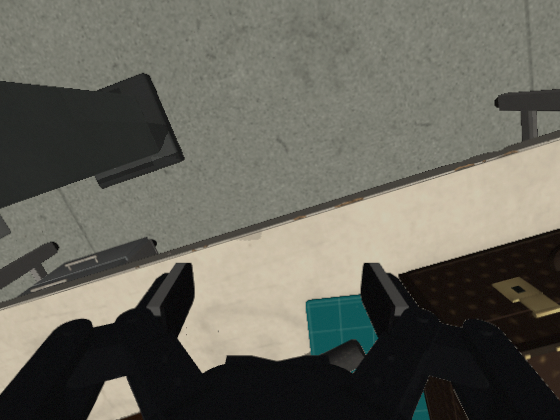

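Top picture: the block is at (227,202) with brass at (195,206), black at (227,201) and steel at (258,197). The tray is at (380,208), its tabs at (329,212) and (432,201). A small brass decoy sits at (195,247) and a blue one at (153,194).

```bash
python3 - <<'E'
from h import *
for n in('top0','side0'):
    W,p=cloud(n)
    if n=='top0':
        print(c2w('top')[:3,3])
        for u,v in [(195,206),(195,199),(227,201),(258,197),(180,222),(179,194),(275,181),(276,211),(380,208),(329,212),(432,201),(380,179),(380,237),(345,208),(415,205),(195,247),(153,194),(250,230),(90,230),(305,400)]: print(u,v,W[v,u].round(4))
E
python3 - <<'E'
import cv2
p=cv2.imread('pics/top0.png')
cv2.imwrite('pics/top0a.png',cv2.resize(p[160:260,300:450],None,fx=5,fy=5,interpolation=cv2.INTER_CUBIC))
cv2.imwrite('pics/top0b.png',cv2.resize(p[165:265,140:290],None,fx=5,fy=5,interpolation=cv2.INTER_CUBIC))
p=cv2.imread('pics/side0.png')
cv2.imwrite('pics/side0a.png',cv2.resize(p[160:220,240:320],None,fx=8,fy=8,interpolation=cv2.INTER_CUBIC))
E
```

```text
[0.42531723 0.02450085 1.00379701]
195 206 [0.5468 0.258  0.0419]
195 199 [0.5671 0.2631 0.0211]
227 201 [0.5559 0.1779 0.0505]
258 197 [0.563  0.1022 0.0546]
180 222 [0.5105 0.3015 0.0179]
179 194 [0.5807 0.3035 0.0222]
275 181 [ 0.6116  0.0627 -0.0031]
276 211 [0.5336 0.0616 0.0029]
380 208 [ 0.5324 -0.1964  0.0215]
329 212 [ 0.5249 -0.0692  0.03  ]
432 201 [ 0.544  -0.3194  0.0421]
380 179 [ 0.5982 -0.1916  0.0595]
380 237 [ 0.4618 -0.1978 -0.0017]
345 208 [ 0.5341 -0.1091  0.0272]
415 205 [ 0.5361 -0.2796  0.0346]
195 247 [0.4475 0.2635 0.0184]
153 194 [0.5819 0.3686 0.0257]
250 230 [ 0.4875  0.1283 -0.0007]
90 230 [0.4941 0.5216 0.039 ]
305 400 [0.0762 0.0018 0.0103]
```

View pics/top0a.png

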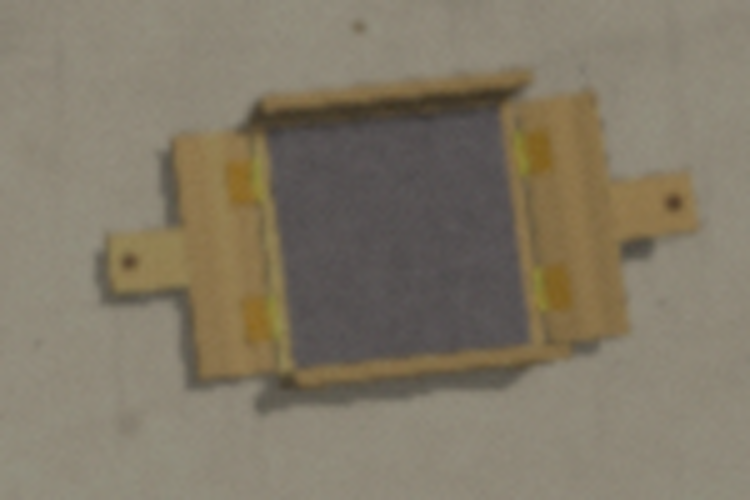

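View pics/top0b.png

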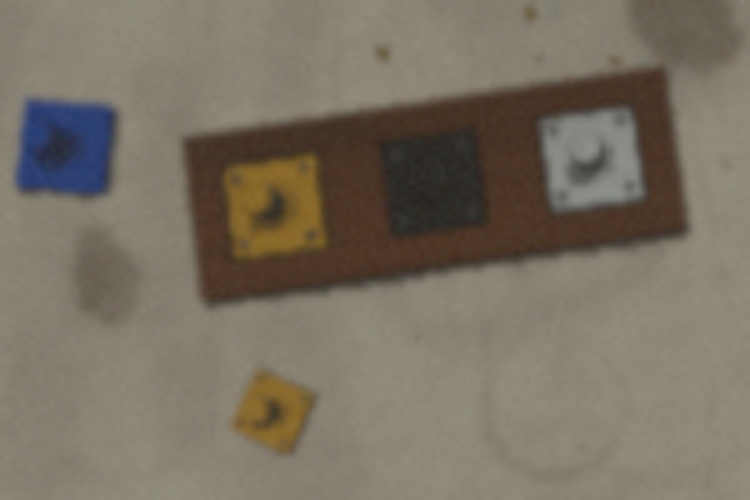

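View pics/side0a.png

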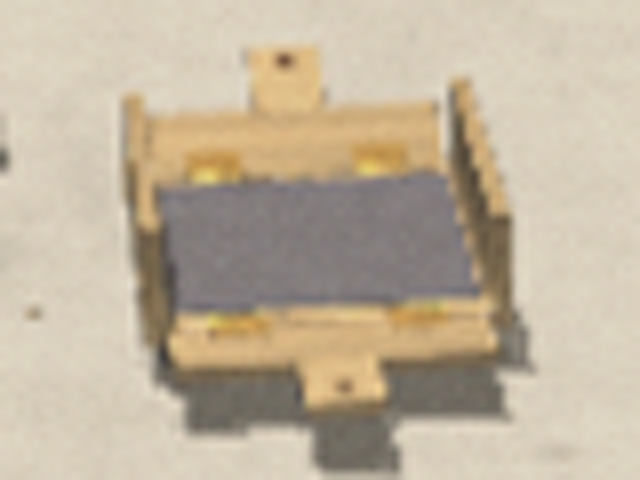

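```bash
cat >> h.py <<'E'
def mv(x,y,z,yaw,frm=None):
    s=arm.get_state(); p=np.array(s['ee_pos']); r=np.array(s['tool_rot'])
    if frm is not None: p=np.array(frm[:3]); r=np.array([180,0,frm[3]])
    M=R.from_euler('xyz',r,degrees=True).as_matrix()
    t=-((yaw-r[2]+180)%360-180)
    print('shift cm',(M.T@(np.array([x,y,z])-p)*100).round(2),'turn',round(t,1),'rows>=',round(max(np.linalg.norm(np.array([x,y,z])-p)/.0625,abs(t)/10.7),1))
E
python3 -c "
from h import *
mv(.53,.15,.25,94.5,[.187,.57,.231,161.79])"
```

```text
shift cm [-45.71 -29.18  -1.9 ] turn 67.3 rows>= 8.7
```

Emit:
step_arm(
  plan=[
    [-45.7, -29.2, -1.9, 67.3],
    [-45.7, -29.2, -1.9, 67.3],
    [-45.7, -29.2, -1.9, 67.3],
    [-45.7, -29.2, -1.9, 67.3],
    [-45.7, -29.2, -1.9, 67.3],
    [-45.7, -29.2, -1.9, 67.3],
    [-45.7, -29.2, -1.9, 67.3],
    [-45.7, -29.2, -1.9, 67.3],
    [-45.7, -29.2, -1.9, 67.3],
    [-45.7, -29.2, -1.9, 67.3],
    [-45.7, -29.2, -1.9, 67.3],
    [-45.7, -29.2, -1.9, 67.3],
  ],
)

```text
t: 1.65
ee_pos: [0.5296, 0.1509, 0.2501]
tool_rot: [-180.0, -0.0, 94.6]
force: [0.3, -0.7, 0.1]
opening: 1.004
```

Run:
```python
from h import *
s=arm.get_state();print(s['t'],s['ee_pos'],s['tool_rot'],s['q'],s['force'])
shot('wrist','w1')
mv(.52,-.16,.23,94.5)
```

```text
1.65 [0.52959461 0.1508981  0.25013117] [-1.79974547e+02 -1.37753941e-02  9.45811765e+01] [ 1.05581308e+01 -5.71353508e-01  9.16752986e+01  1.63537768e-02
  8.89199350e+01  5.97663955e+00] [ 0.30409643 -0.71007332  0.13049668]
shift cm [-30.92  -3.45   2.02] turn 0.1 rows>= 5.0
```

View pics/w1.png

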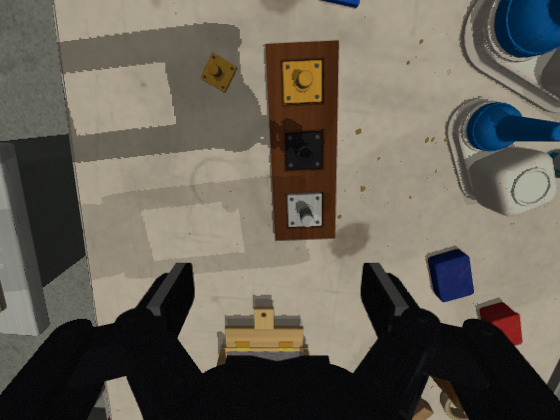

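Block is seen: brass plate centre ~(302,82) and the small decoy at (219,72). The tray is at the bottom, partly hidden by the gripper.

Emit:
step_arm(
  plan=[
    [-44, -3.4, 1, 0],
    [-44, -3.4, 1, 0],
    [-44, -3.4, 1, 0],
    [-44, -3.4, 1, 0],
    [-44, -3.4, 1, 0],
    [-44, -3.4, 1, 0],
    [-44, -3.4, 1, 0],
    [-44, -3.4, 1, 0],
    [-44, -3.4, 1, 0],
  ],
)

```text
t: 2.82
ee_pos: [0.531, -0.2908, 0.2401]
tool_rot: [-180.0, -0.0, 94.5]
force: [0.5, 0.0, -0.2]
opening: 1.003
```

Run:
```python
from h import *
s=arm.get_state();print(s['t'],s['ee_pos'],s['tool_rot'],s['joint_velocities'].round(2))
shot('wrist','w2')
```

```text
2.825 [ 0.53103277 -0.29081102  0.24011439] [-1.79993144e+02 -4.22848964e-02  9.44966195e+01] [ 1.69 -0.94  0.74  0.19  0.11  0.1 ]
```

View pics/w2.png

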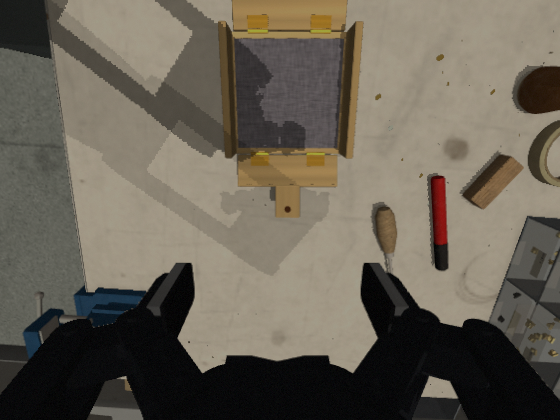

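Tray in view: felt spans cols 236–342 and rows 38–150. The right tab is at (288,200), the right hinge at row ~152, and the left hinge at row ~33.

Run:
```python
from h import *
W,p=cloud('w2')
for n,u,v in [('rtab',288,196),('rtabend',288,213),('rtabL',279,200),('rtabR',297,200),('rsh',270,180),('rsh',320,180),('rpan',288,165),('felt',260,140),('felt',325,140),('felt',250,60),('felt',330,60),('lpan',255,8),('lpan',325,8),('endL',226,90),('endR',352,90)]: print(n,W[v-1:v+2,u-1:u+2].reshape(-1,3).mean(0).round(4))
# column profile through tab
for v in range(150,222,4): print(v,W[v,288].round(4))
W1,p1=cloud('w1')
print('w1')
for n,u,v in [('plate',288,68),('plate',316,68),('plate',290,96),('plate',316,96),('bl',272,50),('bl',332,50),('bl',280,235),('bl',330,235)]: print(n,W1[v,u].round(4))
# fits
def rect(W,m,name):
    m=cv2.morphologyEx(m.astype(np.uint8),cv2.MORPH_OPEN,np.ones((3,3)))
    c=max(cv2.findContours(m,cv2.RETR_EXTERNAL,cv2.CHAIN_APPROX_NONE)[0],key=cv2.contourArea)
    mm=np.zeros_like(m);cv2.drawContours(mm,[c],-1,1,-1);P=W[mm>0];P=P[np.isfinite(P).all(1)]
    print(name,cv2.minAreaRect((P[:,:2]*1000).astype(np.float32)),'z',np.median(P[:,2]),len(P))
hsv=cv2.cvtColor(p1,cv2.COLOR_RGB2HSV)
ok=np.isfinite(W1[...,2])&(W1[...,0]>.48)&(W1[...,1]>.2)&(W1[...,1]<.32)
rect(W1,ok&(hsv[...,1]>150)&(hsv[...,2]>110)&(abs(W1[...,2]-.02)<.006)&(hsv[...,0]>16),'brass plate')
rect(W1,(W1[...,2]>.045)&ok,'stud top')
ok=(W1[...,1]>.02)&(W1[...,1]<.33)&(W1[...,0]>.47)&(W1[...,0]<.65)
rect(W1,ok&(abs(W1[...,2]-.02)<.006),'block')
hsv=cv2.cvtColor(p,cv2.COLOR_RGB2HSV)
rect(W,(hsv[...,1]<70)&(abs(W[...,2]-.024)<.006)&(W[...,0]>.44)&(W[...,0]<.62)&(W[...,1]>-.3)&(W[...,1]<-.1),'felt')
```

```text
rtab [ 0.5453 -0.3066  0.0409]
rtabend [ 0.5468 -0.3261  0.0477]
rtabL [ 0.5348 -0.3121  0.0424]
rtabR [ 0.5565 -0.3103  0.0428]
rsh [ 0.5221 -0.2901  0.0342]
rsh [nan nan nan]
rpan [ 0.5426 -0.2711  0.0283]
felt [ 0.5066 -0.2444  0.024 ]
felt [ 0.5845 -0.2383  0.0238]
felt [nan nan nan]
felt [ 0.5789 -0.1512  0.0237]
lpan [ 0.493  -0.1077  0.0242]
lpan [ 0.567  -0.1019  0.0242]
endL [ 0.471  -0.1935  0.0629]
endR [ 0.599  -0.1834  0.063 ]
150 [ 0.5412 -0.2536  0.0243]
154 [ 5.428e-01 -2.617e-01 -5.000e-04]
158 [ 0.542  -0.2631  0.0249]
162 [ 0.5423 -0.2677  0.0269]
166 [ 0.5426 -0.2722  0.0291]
170 [ 0.543  -0.2768  0.0307]
174 [ 0.5433 -0.2813  0.0325]
178 [ 0.5438 -0.2861  0.0332]
182 [ 0.5441 -0.2906  0.0353]
186 [ 0.5445 -0.2955  0.0358]
190 [ 0.5447 -0.2996  0.0393]
194 [ 0.5451 -0.3043  0.0404]
198 [ 0.5455 -0.3088  0.0421]
202 [ 0.5459 -0.3139  0.0419]
206 [ 0.5462 -0.318   0.0451]
210 [ 0.5466 -0.3226  0.0465]
214 [ 0.5469 -0.327   0.0488]
218 [ 0.5508 -0.3507 -0.0018]
w1
plate [0.5318 0.2806 0.0184]
plate [0.5642 0.283  0.0196]
plate [0.5369 0.2502 0.0187]
plate [0.5679 0.2526 0.0193]
bl [0.5117 0.2979 0.019 ]
bl [0.5803 0.3034 0.0191]
bl [0.5398 0.069  0.0192]
bl [0.6091 0.0746 0.0193]
brass plate ((549.77978515625, 267.3368835449219), (45.13437271118164, 45.509159088134766), 7.057940483093262) z 0.01929668463339479 1566
stud top ((776.2166748046875, 235.5206298828125), (49.99308776855469, 41.87763595581055), 88.08406829833984) z 0.07073133578773622 2425
block ((560.2423706054688, 187.05694580078125), (84.16572570800781, 246.30523681640625), 7.059783935546875) z 0.01914049492377584 13150
felt ((535.693115234375, -191.54583740234375), (119.41876220703125, 117.93658447265625), 4.371666431427002) z 0.023651435221266726 11290
```

Run:
```python
from h import *
mv(.5459,-.3209,.12,94.4,)
mv(.5459,-.3209,.023,94.4,)
```

```text
shift cm [-3.19  1.22 12.02] turn 0.2 rows>= 2.0
shift cm [-3.2   1.22 21.72] turn 0.2 rows>= 3.5
```

Emit:
step_arm(
  plan=[
    [-3.2, 1.2, 6, 0.1],
    [-3.2, 1.2, 12, 0.1],
    [-3.2, 1.2, 17, 0.1],
    [-3.2, 1.2, 20, 0.1],
    [-3.2, 1.2, 21.7, 0.1],
    [-3.2, 1.2, 21.7, 0.1],
    [-3.2, 1.2, 21.7, 0.1],
  ],
  hand=0.3,
)

```text
t: 3.75
ee_pos: [0.5469, -0.3228, 0.0255]
tool_rot: [179.9, 0.1, 94.4]
force: [0.7, -0.3, 0.0]
opening: 0.649
```

Run:
```python
from h import *
s=arm.get_state();print(s['t'],s['ee_pos'],s['tool_rot'],s['force'],s['opening'])
shot('wrist','w3')
```

```text
3.75 [ 0.54686867 -0.32283842  0.02550315] [1.79857909e+02 1.13121799e-01 9.44338247e+01] [ 0.70180323 -0.32603983  0.04995101] 0.6485987202961442
```

View pics/w3.png

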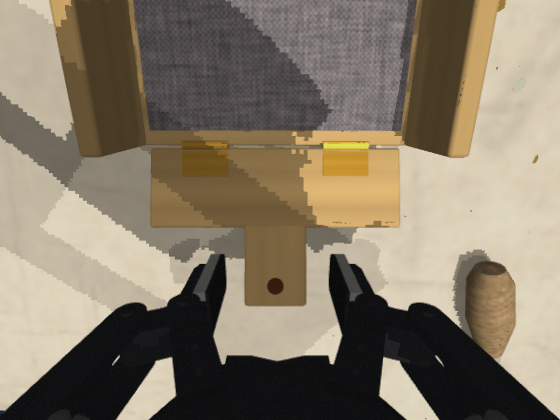

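The tab (cols 245–305, rows 228–305) lies centred between the fingers (225/330). Closing.

Emit:
step_arm(
  plan=[
    [0, 0, 0, 0],
    [0, 0, 0, 0],
    [0, 0, 0, 0],
    [0, 0, 0, 0],
    [0, 0, 0, 0],
  ],
  hand=-1,
  grip_force=25,
)

```text
t: 4.42
ee_pos: [0.5459, -0.3233, 0.024]
tool_rot: [179.9, 0.1, 94.4]
force: [0.3, -5.2, 5.3]
opening: 0.344
```

Run:
```python
from h import *
s=arm.get_state();print(s['t'],s['ee_pos'],s['tool_rot'],s['force'],s['opening'])
W,p=cloud('w3')
for v in range(132,304,10): print(v,W[v,275].round(4), W[v,290].round(4))
for u in (40,100,150,280,405,440,470): print(u,W[100,u].round(4))
# arc from actual grip: outward / up offsets per angle
a0=20
r=.067
f=lambda a:np.array([r*np.cos(a)+.004*np.sin(a), r*np.sin(a)-.004*np.cos(a)])
b=f(np.radians(a0))
for a in range(25,97,6): print(a,((f(np.radians(a))-b)*100).round(2))
```

```text
4.425 [ 0.54587219 -0.32331115  0.02401427] [1.79935388e+02 8.35100078e-02 9.43764682e+01] [ 0.33975813 -5.1634552   5.34135752] 0.3435537269401688
132 [ 0.5401 -0.2516  0.0224] [ 0.5473 -0.2511  0.0229]
142 [ 0.5405 -0.2562  0.0239] [ 0.5477 -0.2557  0.0233]
152 [ 0.5408 -0.261   0.0239] [ 0.5481 -0.2604  0.024 ]
162 [ 0.5411 -0.2654  0.0268] [ 0.5484 -0.2649  0.0259]
172 [ 0.5415 -0.2699  0.0282] [ 0.5488 -0.2695  0.0274]
182 [ 0.5418 -0.2747  0.029 ] [ 0.5491 -0.2741  0.029 ]
192 [ 0.5422 -0.2791  0.0313] [ 0.5494 -0.2785  0.0312]
202 [ 0.5425 -0.2838  0.0322] [ 0.5498 -0.2832  0.0325]
212 [ 0.5429 -0.2883  0.0341] [ 0.5501 -0.2876  0.0343]
222 [ 0.5432 -0.2927  0.0359] [ 0.5505 -0.2923  0.0356]
232 [ 0.5436 -0.2972  0.0376] [ 0.5508 -0.297   0.0367]
242 [ 0.5439 -0.3018  0.039 ] [ 0.5512 -0.3016  0.0382]
252 [ 0.5443 -0.3064  0.0404] [ 0.5514 -0.3055  0.0411]
262 [ 0.5446 -0.311   0.0419] [ 0.5518 -0.3105  0.0418]
272 [ 0.5449 -0.3151  0.0442] [ 0.5521 -0.3149  0.0437]
282 [ 0.5453 -0.3197  0.0456] [ 0.5524 -0.3191  0.0457]
292 [ 0.5456 -0.3242  0.0473] [ 0.5528 -0.3237  0.0471]
302 [ 0.546  -0.3294  0.0479] [ 0.5532 -0.3287  0.048 ]
40 [ 0.4103 -0.2457 -0.0019]
100 [ 0.4764 -0.2429  0.0557]
150 [ 0.4811 -0.2415  0.0232]
280 [ 0.5413 -0.2371  0.0246]
405 [ 0.5994 -0.2324  0.023 ]
440 [ 0.6014 -0.2331  0.0504]
470 [ 0.6047 -0.2332  0.0635]
25 [-0.19  0.55]
31 [-0.48  1.19]
37 [-0.84  1.8 ]
43 [-1.26  2.36]
49 [-1.74  2.88]
55 [-2.26  3.34]
61 [-2.83  3.75]
67 [-3.45  4.1 ]
73 [-4.09  4.37]
79 [-4.76  4.58]
85 [-5.45  4.72]
91 [-6.15  4.79]
```

Run:
```python
import numpy as np
r=.0685;a0=18.5
f=lambda a:np.array([r*np.cos(a)+.004*np.sin(a), r*np.sin(a)-.004*np.cos(a)])
b=f(np.radians(a0))
print([[float(-x),float(0),float(-y),0] for x,y in [((f(np.radians(a))-b)*100).round(1) for a in np.linspace(24,90,12)]])
```

```text
[[0.2, 0.0, -0.6, 0], [0.5, 0.0, -1.3, 0], [0.8, 0.0, -1.9, 0], [1.3, 0.0, -2.5, 0], [1.7, 0.0, -3.0, 0], [2.3, 0.0, -3.5, 0], [2.9, 0.0, -3.9, 0], [3.5, 0.0, -4.3, 0], [4.1, 0.0, -4.6, 0], [4.8, 0.0, -4.8, 0], [5.5, 0.0, -5.0, 0], [6.2, 0.0, -5.1, 0]]
```

Emit:
step_arm(
  plan=[
    [0.2, 0, -0.6, 0],
    [0.5, 0, -1.3, 0],
    [0.8, 0, -1.9, 0],
    [1.3, 0, -2.5, 0],
    [1.7, 0, -3.0, 0],
    [2.3, 0, -3.5, 0],
  ],
)

```text
t: 5.18
ee_pos: [0.5438, -0.299, 0.0573]
tool_rot: [180.0, -0.0, 94.4]
force: [5.3, -1.8, -5.1]
opening: 0.344
```

Emit:
step_arm(
  plan=[
    [0.6, 0, -0.4, 0],
    [1.2, 0, -0.8, 0],
    [1.8, 0, -1.1, 0],
    [2.5, 0, -1.3, 0],
    [3.2, 0, -1.5, 0],
    [3.9, 0, -1.6, 0],
    [4.2, 0, -1.6, 0],
    [4.2, 0, -1.6, 0],
  ],
)

```text
t: 6.18
ee_pos: [0.5406, -0.2572, 0.0736]
tool_rot: [180.0, -0.0, 94.4]
force: [3.9, -2.8, -2.6]
opening: 0.348
```

Run:
```python
from h import *
s=arm.get_state();print(s['t'],s['ee_pos'],s['tool_rot'],s['force'],s['opening'])
shot('wrist','w4');p,d=shot('side','s4')
cv2.imwrite('pics/s4a.png',cv2.resize(p[120:230,200:340,::-1],None,fx=5,fy=5))
```

```text
6.175 [ 0.54059741 -0.25715882  0.07362604] [ 1.79983648e+02 -1.79985826e-02  9.44202461e+01] [ 3.87347052 -2.77400425 -2.56806625] 0.3477750626826739
```

View pics/w4.png

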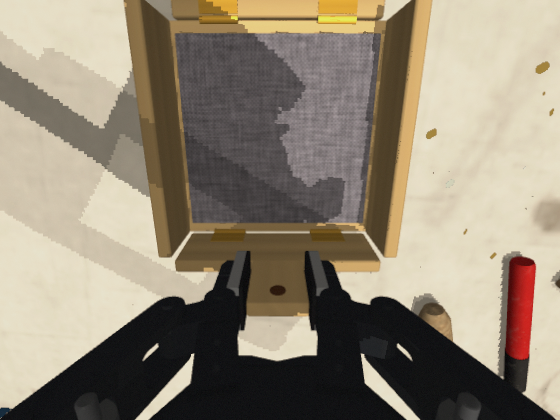

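View pics/s4a.png

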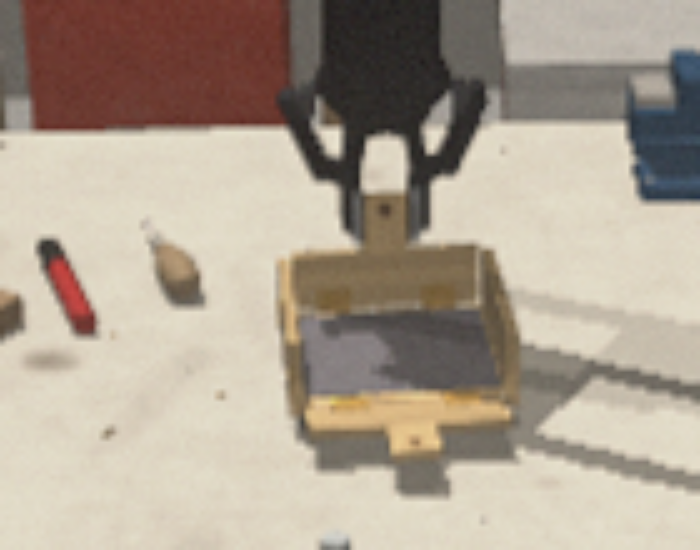

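Emit:
step_arm(
  plan=[
    [0.3, 0, 0, 0],
    [0.6, 0, 0, 0],
    [0.6, 0, 0, 0],
  ],
)

```text
t: 6.65
ee_pos: [0.5403, -0.2537, 0.0738]
tool_rot: [179.9, 0.2, 94.4]
force: [7.0, -13.1, -8.4]
opening: 0.341
```

Run:
```python
from h import *
s=arm.get_state();print(s['t'],s['ee_pos'],s['tool_rot'],s['force'],s['opening'])
W,p=cloud('w4')
for v in range(225,320,6): print(v,W[v,277].round(4),W[v,200].round(4))
```

```text
6.65 [ 0.54031412 -0.2536579   0.07384353] [179.93503197   0.19541117  94.35999419] [  6.99641594 -13.06934741  -8.39784653] 0.3414186543093666
225 [ 0.5399 -0.2525  0.0238] [ 0.4854 -0.2572  0.0225]
231 [ 0.5403 -0.2573  0.0231] [ 0.4855 -0.2616  0.023 ]
237 [ 0.5403 -0.2581  0.0318] [ 0.4874 -0.2626  0.0309]
243 [ 0.5403 -0.2582  0.0411] [ 0.4899 -0.2623  0.0408]
249 [ 0.5404 -0.2595  0.0473] [ 0.4919 -0.2624  0.0489]
255 [ 0.5404 -0.259   0.0564] [ 0.4939 -0.2625  0.0567]
261 [ 0.5404 -0.2596  0.0628] [ 0.4954 -0.2631  0.0628]
267 [ 0.5404 -0.2596  0.0698] [ 0.4953 -0.2672  0.0626]
273 [ 0.5405 -0.2597  0.076 ] [ 0.4792 -0.3107 -0.001 ]
279 [ 0.5405 -0.2603  0.081 ] [ 0.479  -0.3168 -0.0013]
285 [ 0.5405 -0.2599  0.0872] [ 0.4793 -0.3218  0.    ]
291 [ 0.5405 -0.2605  0.0916] [ 0.4789 -0.3288 -0.0014]
297 [ 0.5406 -0.2616  0.0949] [ 0.4788 -0.3352 -0.0017]
303 [ 0.5406 -0.2616  0.0996] [ 0.5086 -0.2523  0.1155]
309 [ 0.5409 -0.2651  0.0994] [ 0.5096 -0.252   0.1196]
315 [ 0.541  -0.2672  0.101 ] [ 0.5106 -0.2514  0.1238]
```

Emit:
step_arm(
  plan=[
    [0.4, 0, 0, 0],
    [0.4, 0, 0, 0],
    [0.4, 0, 0, 0],
  ],
)

```text
t: 7.02
ee_pos: [0.5402, -0.2521, 0.074]
tool_rot: [179.9, 0.4, 94.3]
force: [8.8, -23.0, -14.4]
opening: 0.346
```

Emit:
step_arm(
  plan=[
    [0, 0, 0, 0],
    [0, 0, 0, 0],
    [0, 0, 0, 0],
  ],
  hand=0.1,
)

```text
t: 7.4
ee_pos: [0.5393, -0.247, 0.074]
tool_rot: [-180.0, -0.1, 94.4]
force: [-0.4, -0.1, -0.0]
opening: 0.551
```

Emit:
step_arm(
  plan=[
    [0, 0, -5, 0],
    [0, 0, -10, 0],
    [2, 0, -15, 0],
    [5, 0, -16, 0],
    [5, 0, -16, 0],
  ],
)

```text
t: 8.02
ee_pos: [0.5366, -0.1963, 0.2362]
tool_rot: [179.8, 0.1, 94.5]
force: [0.0, 0.4, -1.1]
opening: 0.55
```

Run:
```python
from h import *
s=arm.get_state();print(s['t'],s['ee_pos'],s['tool_rot'],s['force'],s['opening'])
shot('wrist','w5')
W,p=cloud('w5')
```

```text
8.025 [ 0.53662109 -0.19629691  0.23621694] [1.79844280e+02 5.28661068e-02 9.45345761e+01] [ 0.01787357  0.35781528 -1.14184701] 0.549721221217874
```

View pics/w5.png

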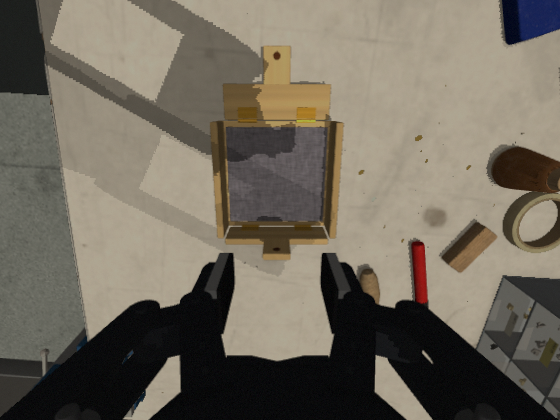

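The right wall is upright (top edge at row ~240). The left tab is at (277,64) and the left hinge at row ~120.

Run:
```python
from h import *
W,p=cloud('w5')
for v in range(44,132,5): print(v,W[v,268].round(4),W[v,285].round(4))
for u in (262,264,266,288,290,292): print(u,W[65,u].round(4))
for v in range(222,262,4): print(v,W[v,277].round(4),W[v,245].round(4))
```

```text
44 [ 0.5144 -0.0426 -0.0008] [ 0.534  -0.041  -0.0011]
49 [ 0.5159 -0.0528  0.027 ] [ 0.5341 -0.0511  0.0258]
54 [ 0.5162 -0.0578  0.0276] [ 0.5345 -0.0565  0.0288]
59 [ 0.5165 -0.0625  0.0264] [ 0.535  -0.0613  0.0281]
64 [ 0.5169 -0.0675  0.0268] [ 0.5354 -0.066   0.0269]
69 [ 0.5172 -0.0724  0.0262] [ 0.5358 -0.071   0.0265]
74 [ 0.5176 -0.0775  0.0263] [ 0.5363 -0.0759  0.0259]
79 [ 0.5179 -0.0826  0.0264] [ 0.5367 -0.0811  0.0265]
84 [ 0.5182 -0.0876  0.0248] [ 0.5372 -0.0862  0.0266]
89 [ 0.5186 -0.0928  0.025 ] [ 0.5377 -0.0913  0.0249]
94 [ 0.519  -0.0981  0.0252] [ 0.5381 -0.0966  0.026 ]
99 [ 0.5193 -0.1034  0.0242] [ 0.5386 -0.1019  0.0247]
104 [ 0.5197 -0.1087  0.0241] [ 0.5391 -0.1072  0.0228]
109 [ 0.52   -0.1142  0.0243] [ 0.5395 -0.1126  0.0248]
114 [ 0.5204 -0.1197  0.0236] [ 0.54   -0.1181  0.0235]
119 [ 0.5208 -0.1252  0.0242] [ 0.5405 -0.1236  0.0242]
124 [ 0.5212 -0.1308  0.0237] [ 0.541  -0.1292  0.0238]
129 [ 0.5216 -0.1365  0.0233] [ 0.5415 -0.1349  0.0241]
262 [ 5.09e-01 -6.55e-02  4.00e-04]
264 [ 0.5126 -0.0688  0.0269]
266 [ 0.5147 -0.0686  0.0264]
288 [ 0.5388 -0.0668  0.027 ]
290 [ 0.5409 -0.0666  0.0271]
292 [ 0.5443 -0.0623 -0.0023]
222 [ 0.5413 -0.253   0.022 ] [ 0.4998 -0.2557  0.0232]
226 [nan nan nan] [ 0.5001 -0.2608  0.0245]
230 [ 0.5417 -0.2583  0.0362] [ 0.5015 -0.2604  0.0387]
234 [ 0.5416 -0.2577  0.0501] [ 0.5028 -0.2603  0.0513]
238 [ 0.5416 -0.2577  0.062 ] [ 0.5038 -0.261   0.0613]
242 [ 0.5416 -0.2578  0.073 ] [ 0.5043 -0.2647  0.0643]
246 [ 0.5415 -0.2575  0.0839] [ 0.4993 -0.3023 -0.0014]
250 [ 0.5415 -0.2577  0.0934] [ 0.4996 -0.3087 -0.0014]
254 [ 0.5415 -0.2586  0.1009] [ 0.4998 -0.3153 -0.0018]
258 [ 0.5419 -0.2634  0.1008] [ 0.5002 -0.3211 -0.0006]
```

Run:
```python
from h import *
mv(.526,-.0585,.007,94.4)
r=.067;a0=3
f=lambda a:np.array([r*np.cos(a)+.004*np.sin(a), r*np.sin(a)-.004*np.cos(a)])
b=f(np.radians(a0))
print([[float(x),float(-y)] for x,y in [((f(np.radians(a))-b)*100).round(1) for a in np.linspace(10,87,12)]])
```

```text
shift cm [13.91  0.07 22.77] turn 0.1 rows>= 4.3
[[-0.0, -0.8], [-0.2, -1.6], [-0.4, -2.4], [-0.8, -3.2], [-1.2, -3.9], [-1.7, -4.5], [-2.3, -5.1], [-2.9, -5.6], [-3.6, -6.0], [-4.4, -6.3], [-5.2, -6.6], [-6.0, -6.7]]
```

Emit:
step_arm(
  plan=[
    [6, 0, 2, 0],
    [11, 0, 6, 0],
    [13.9, 0.1, 11, 0],
    [13.9, 0.1, 16, 0],
    [13.9, 0.1, 20, 0],
    [13.9, 0.1, 22, 0],
    [13.9, 0.1, 22.5, 0],
    [13.9, 0.1, 22.5, 0],
  ],
)

```text
t: 9.07
ee_pos: [0.5259, -0.0595, 0.009]
tool_rot: [-179.9, -0.0, 94.4]
force: [0.1, -0.3, 0.3]
opening: 0.551
```

Run:
```python
from h import *
s=arm.get_state();print(s['t'],s['ee_pos'],s['tool_rot'],s['force'],s['opening'])
shot('wrist','w6')
```

```text
9.075 [ 0.52588003 -0.05954964  0.00902744] [-1.79946079e+02 -7.64549969e-03  9.43705464e+01] [ 0.12750893 -0.28740896  0.27372521] 0.550927794615247
```

View pics/w6.png

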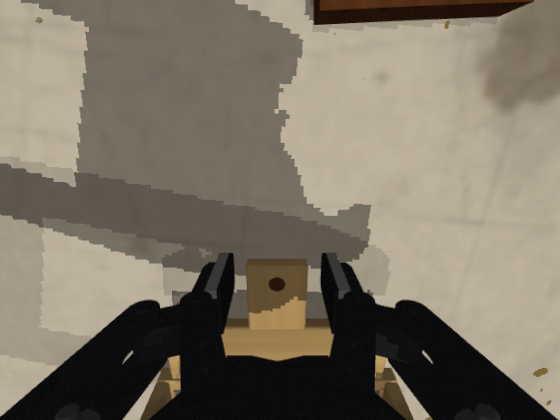

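The tab is centred (cols 247–308) between the fingers (233/322). Closing.

Emit:
step_arm(
  plan=[
    [0, 0, 0, 0],
    [0, 0, 0, 0],
    [0, 0, 0, 0],
    [0, 0, 0, 0],
  ],
  hand=-1,
)

```text
t: 9.62
ee_pos: [0.5259, -0.0595, 0.01]
tool_rot: [-180.0, 0.0, 94.4]
force: [-4.5, -1.9, 3.1]
opening: 0.346
```

Emit:
step_arm(
  plan=[
    [0, 0, -0.8, 0],
    [-0.2, 0, -1.6, 0],
    [-0.4, 0, -2.4, 0],
    [-0.8, 0, -3.2, 0],
    [-1.2, 0, -3.9, 0],
    [-1.7, 0, -4.5, 0],
  ],
)

```text
t: 10.38
ee_pos: [0.527, -0.076, 0.0544]
tool_rot: [-179.9, -0.1, 94.4]
force: [-4.7, 1.8, -5.4]
opening: 0.34
```

Emit:
step_arm(
  plan=[
    [-0.6, 0, -0.6, 0],
    [-1.2, 0, -1.1, 0],
    [-1.9, 0, -1.5, 0],
    [-2.7, 0, -1.8, 0],
    [-3.5, 0, -2.1, 0],
    [-4.3, 0, -2.2, 0],
    [-4.3, 0, -2.2, 0],
  ],
)

```text
t: 11.25
ee_pos: [0.5305, -0.1196, 0.0771]
tool_rot: [-180.0, -0.0, 94.4]
force: [-8.3, 1.1, 1.5]
opening: 0.337
```

Emit:
step_arm(
  plan=[
    [-0.3, 0, 0, 0],
    [-0.6, 0, 0, 0],
    [-0.6, 0, 0, 0],
  ],
)

```text
t: 11.62
ee_pos: [0.5309, -0.1252, 0.0774]
tool_rot: [-180.0, -0.0, 94.4]
force: [-10.2, 2.7, 4.4]
opening: 0.344
```

Emit:
step_arm(
  plan=[
    [-0.3, 0, 0, 0],
    [-0.6, 0, 0, 0],
    [-0.6, 0, 0, 0],
  ],
)

```text
t: 12.0
ee_pos: [0.5314, -0.1312, 0.0773]
tool_rot: [-180.0, -0.0, 94.4]
force: [-9.0, 1.2, 3.6]
opening: 0.343
```

Run:
```python
from h import *
shot('wrist','w7');p,d=shot('side','s7')
cv2.imwrite('pics/s7a.png',cv2.resize(p[120:230,200:340,::-1],None,fx=5,fy=5))
```

```text
(no output)
```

View pics/w7.png

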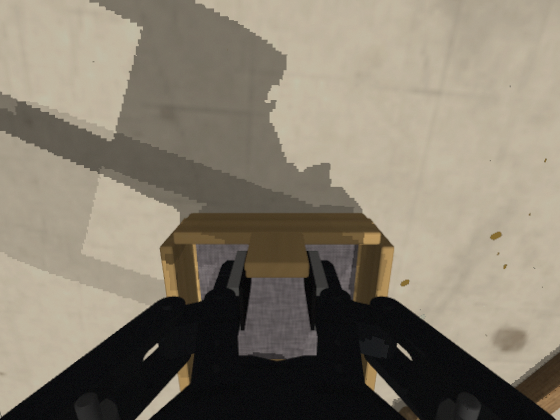

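View pics/s7a.png

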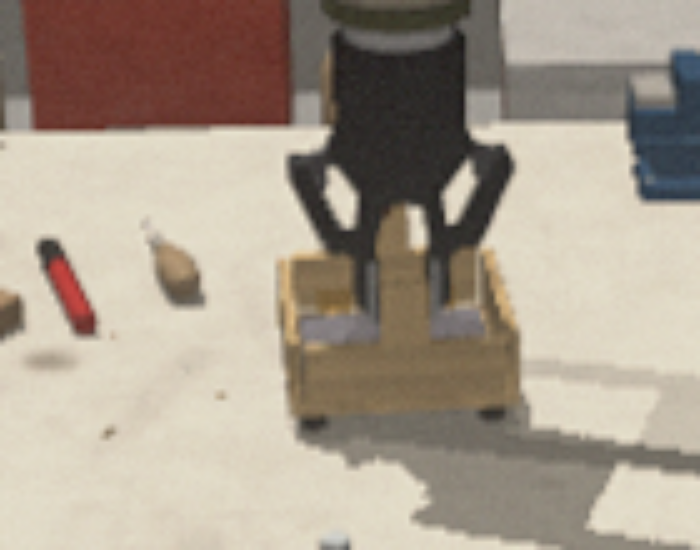

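The left wall looks upright, but the pads may have slid along the tab edges, so I'm measuring the angle.

Run:
```python
from h import *
W,p=cloud('w7')
for v in range(206,280,4): print(v,W[v,277].round(4),W[v,215].round(4),W[v,340].round(4))
```

```text
206 [ 0.5303 -0.1217 -0.0009] [ 0.4812 -0.1256 -0.0012] [ 0.5801 -0.1179 -0.0008]
210 [ 0.5306 -0.1251 -0.001 ] [ 0.4814 -0.1287 -0.0006] [ 0.5808 -0.1215 -0.0016]
214 [ 0.5301 -0.1181  0.0281] [ 0.4873 -0.1212  0.0288] [ 0.5737 -0.1148  0.0282]
218 [ 0.53   -0.1178  0.037 ] [ 0.489  -0.1208  0.0373] [ 0.5716 -0.1143  0.0379]
222 [ 0.53   -0.1174  0.0455] [ 0.4903 -0.121   0.044 ] [ 0.5702 -0.1146  0.0448]
226 [ 0.53   -0.1173  0.0523] [ 0.4919 -0.1205  0.0518] [ 0.5686 -0.1144  0.0524]
230 [ 0.53   -0.1174  0.0585] [ 0.4935 -0.1196  0.06  ] [ 0.5674 -0.1146  0.0585]
234 [ 0.53   -0.1171  0.0652] [ 0.4941 -0.121   0.0625] [ 0.5667 -0.1154  0.0627]
238 [ 0.53   -0.1169  0.071 ] [ 0.4941 -0.1235  0.0627] [ 0.567  -0.1178  0.0629]
242 [ 0.53   -0.1168  0.0765] [ 0.4942 -0.126   0.0629] [ 0.5674 -0.1204  0.0628]
246 [ 0.53   -0.1169  0.0811] [ 0.4865 -0.1481  0.0237] [ 0.5788 -0.1418  0.0223]
250 [ 0.5299 -0.1156  0.0884] [ 0.4865 -0.1513  0.0239] [ 0.5788 -0.1443  0.0239]
254 [ 0.53   -0.1162  0.0916] [ 0.4865 -0.1547  0.0237] [ 0.5796 -0.148   0.023 ]
258 [ 0.5299 -0.1151  0.0976] [ 0.4866 -0.158   0.0238] [ 0.5797 -0.1506  0.0243]
262 [ 0.5299 -0.1158  0.1001] [ 0.4866 -0.1613  0.0239] [ 0.5803 -0.1542  0.0239]
266 [ 0.53   -0.1171  0.1016] [ 0.4866 -0.1649  0.0237] [ 0.5806 -0.1573  0.0243]
270 [ 0.5302 -0.1195  0.1008] [ 0.4867 -0.1681  0.024 ] [ 0.5814 -0.1613  0.0234]
274 [ 0.5304 -0.1215  0.101 ] [ 0.4866 -0.172   0.0234] [ 0.5819 -0.1646  0.0235]
278 [ 0.5342 -0.1722  0.0228] [ 0.4867 -0.1751  0.024 ] [ 0.5822 -0.1676  0.0243]
```

Left wall is ~2° short (outer face leans 2.6 mm over 70 mm). I'll release and push it from outside with shut fingers.

Emit:
step_arm(
  plan=[
    [0, 0, 0, 0],
    [0, 0, 0, 0],
    [0, 0, -2, 0],
    [0, 0, -6, 0],
  ],
  hand=0.1,
)

```text
t: 12.6
ee_pos: [0.531, -0.1308, 0.1357]
tool_rot: [-179.9, -0.1, 94.4]
force: [0.5, -0.2, 0.1]
opening: 0.552
```

Emit:
step_arm(
  plan=[
    [2, 0, 0, 0],
    [5, 0, 0, 0],
    [5, 0, 0, 0],
    [5, 0, 2.5, 0],
    [5, 0, 5.5, 0],
    [4, 0, 5.5, 0],
    [3.5, 0, 5.5, 0],
  ],
  hand=-1,
)

```text
t: 13.48
ee_pos: [0.5296, -0.0972, 0.0822]
tool_rot: [180.0, 0.0, 94.4]
force: [0.3, -0.6, 0.2]
opening: 0.0
```

Emit:
step_arm(
  plan=[
    [-0.4, 0, 0, 0],
    [-0.7, 0, 0, 0],
    [-1.0, 0, 0, 0],
    [-1.0, 0, 0, 0],
  ],
)

```text
t: 13.98
ee_pos: [0.5299, -0.1062, 0.0815]
tool_rot: [180.0, 0.0, 94.4]
force: [0.7, -0.9, 0.3]
opening: 0.001
```

Emit:
step_arm(
  plan=[
    [-0.3, 0, 0, 0],
    [-0.5, 0, 0, 0],
    [-0.5, 0, 0, 0],
  ],
)

```text
t: 14.35
ee_pos: [0.53, -0.1081, 0.0814]
tool_rot: [-180.0, -0.3, 94.4]
force: [-1.5, 14.6, 6.1]
opening: -0.002
```

Emit:
step_arm(
  plan=[
    [-0.2, 0, 0, 0],
    [-0.2, 0, 0, 0],
  ],
)

```text
t: 14.6
ee_pos: [0.53, -0.1083, 0.0814]
tool_rot: [-180.0, -0.4, 94.5]
force: [-3.3, 22.0, 8.8]
opening: 0.002
```

Emit:
step_arm(
  plan=[
    [1, 0, 0, 0],
    [3, 0, -1, 0],
    [4, 0, -6, 0],
    [3, 0, -12, 0],
    [0, 0, -16, 0],
    [-7, 0, -16, 0],
    [-7, 0, -16, 0],
  ],
)

```text
t: 15.48
ee_pos: [0.5358, -0.1857, 0.2428]
tool_rot: [179.9, 0.1, 94.2]
force: [0.2, 1.5, -1.3]
opening: 0.004
```

Run:
```python
from h import *
s=arm.get_state();print(s['t'],s['ee_pos'],s['tool_rot'],s['force'],s['opening'])
shot('wrist','w8')
W,p=cloud('w8')
```

```text
15.475 [ 0.5358365  -0.18570849  0.2428143 ] [1.79906387e+02 1.24841868e-01 9.42056005e+01] [ 0.23764582  1.50091439 -1.3068673 ] 0.0036276457701388915
```

View pics/w8.png

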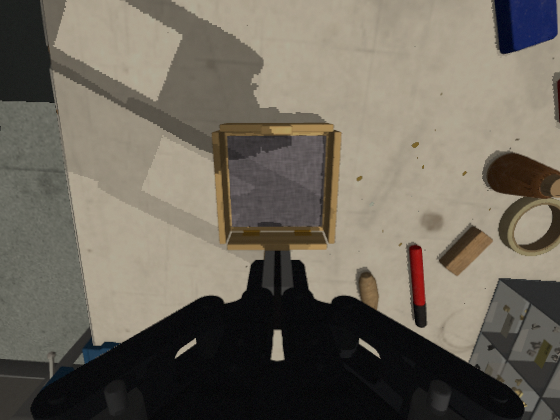

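Both walls are upright, with top edges at rows ~130 and ~240. Next: numeric check and the die.

Run:
```python
from h import *
W,p=cloud('w8')
for v in list(range(120,140,2))+list(range(222,252,2)): print(v,W[v,278].round(4),W[v,250].round(4))
m=(abs(W[...,2]-.0235)<.004)&(W[...,1]>-.27)&(W[...,1]<-.11)&(W[...,0]>.46)&(W[...,0]<.62)
P=W[m];print(cv2.minAreaRect((P[:,:2]*1000).astype(np.float32)))
for yaw in(97.06,):
  mv(.550,.2668,.15,yaw)
W1,_=cloud('w1')
m=(abs(W1[...,0]-.55)<.03)&(abs(W1[...,1]-.267)<.03)&(W1[...,2]>.05)
print(W1[m].mean(0), np.ptp(W1[m],axis=0),m.sum())
```

```text
120 [ 0.5321 -0.116  -0.0009] [ 0.4966 -0.1186 -0.002 ]
122 [ 0.5323 -0.1184 -0.001 ] [ 0.4969 -0.121  -0.0005]
124 [ 0.5319 -0.118   0.0671] [ 0.5023 -0.1203  0.0629]
126 [ 0.5318 -0.1184  0.1003] [ 0.5024 -0.1224  0.0632]
128 [ 0.5319 -0.1202  0.1   ] [ 0.5026 -0.1244  0.0639]
130 [ 0.5321 -0.1221  0.0996] [ 0.5025 -0.1265  0.0624]
132 [ 0.5322 -0.1238  0.1014] [ 0.4995 -0.1315  0.0242]
134 [ 0.5323 -0.1257  0.1009] [ 0.4995 -0.1338  0.024 ]
136 [ 0.5333 -0.1338  0.0236] [ 0.4997 -0.1361  0.0242]
138 [ 0.5335 -0.1362  0.0223] [ 0.4998 -0.1385  0.0243]
222 [ 0.5415 -0.2448  0.0231] [ 0.5045 -0.2469  0.0244]
224 [ 0.5417 -0.2475  0.0234] [ 0.5046 -0.2504  0.0229]
226 [ 0.5419 -0.2499  0.0246] [ 0.5047 -0.2529  0.0239]
228 [ 0.5421 -0.2531  0.0237] [ 0.5048 -0.256   0.0232]
230 [ 0.5423 -0.2562  0.0231] [ 0.505  -0.2586  0.0239]
232 [ 0.5424 -0.2577  0.0265] [ 0.5053 -0.2604  0.0264]
234 [ 0.5424 -0.258   0.0324] [ 0.506  -0.2593  0.0354]
236 [ 0.5424 -0.2576  0.0396] [ 0.5064 -0.2602  0.0397]
238 [ 0.5423 -0.2578  0.0455] [ 0.5069 -0.2604  0.0455]
240 [ 0.5424 -0.2583  0.0504] [ 0.5075 -0.26    0.0522]
242 [ 0.5422 -0.2572  0.0585] [ 0.5079 -0.2605  0.0569]
244 [ 0.5422 -0.2576  0.0634] [ 0.5083 -0.2611  0.0611]
246 [ 0.5422 -0.2574  0.0692] [ 0.5086 -0.2626  0.0637]
248 [ 0.5422 -0.2581  0.0732] [ 0.5086 -0.2659  0.0623]
250 [ 0.5422 -0.2581  0.0783] [ 0.5046 -0.3015 -0.0021]
((536.0436401367188, -193.87350463867188), (125.19685363769531, 130.11691284179688), 4.269838333129883)
shift cm [44.94  4.77  9.15] turn -2.8 rows>= 7.4
[0.54974985 0.26690014 0.05834933] [0.01575626 0.01549615 0.00998317] 207
```

Emit:
step_arm(
  plan=[
    [6, 0.6, 0, -0.5],
    [12, 1.3, 0, -1],
    [18, 2, 1, -1.5],
    [24, 2.6, 3, -2],
    [30, 3.2, 5, -2.5],
    [36, 3.8, 7, -2.8],
    [42, 4.5, 9, -2.8],
    [44.9, 4.8, 9.2, -2.8],
    [44.9, 4.8, 9.2, -2.8],
    [44.9, 4.8, 9.2, -2.8],
  ],
  hand=0.1,
)

```text
t: 16.77
ee_pos: [0.5484, 0.2689, 0.1494]
tool_rot: [-180.0, 0.0, 97.3]
force: [0.1, 0.6, 0.3]
opening: 0.552
```

Run:
```python
from h import *
s=arm.get_state();print(s['t'],s['ee_pos'],s['tool_rot'],s['force'],s['opening'])
shot('wrist','w9')
W,p=cloud('w9')
m=(abs(W[...,0]-.55)<.03)&(abs(W[...,1]-.267)<.03)&(W[...,2]>.05)&(W[...,2]<.07)
print(np.median(W[m],0), W[m].min(0),W[m].max(0),m.sum())
mv(.55,.267,.03,97.06)
```

```text
16.775 [0.54841701 0.26887311 0.14941195] [-1.79980989e+02  2.20897583e-02  9.72542078e+01] [0.05454293 0.56736475 0.25761265] 0.5517109570523364
[0.54985174 0.26891252 0.05895078] [0.54198613 0.25947235 0.05116815] [0.55774697 0.27534969 0.06113037] 309
shift cm [-0.14  0.1  11.96] turn 0.1 rows>= 1.9
```

View pics/w9.png

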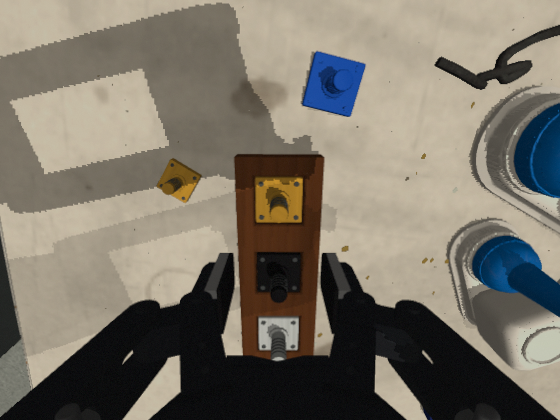

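Brass stud at (278,205) in its pocket; the target is confirmed. Descending.

Emit:
step_arm(
  plan=[
    [-0.1, 0.15, 4, 0.1],
    [-0.1, 0.15, 8, 0.1],
    [-0.1, 0.15, 11, 0.1],
    [-0.1, 0.15, 12, 0.1],
    [-0.1, 0.15, 12, 0.1],
    [-0.1, 0.15, 12, 0.1],
  ],
)

```text
t: 17.58
ee_pos: [0.5522, 0.268, 0.0313]
tool_rot: [179.8, -0.0, 97.1]
force: [-0.4, 0.0, 0.2]
opening: 0.549
```

Run:
```python
from h import *
s=arm.get_state();print(s['t'],s['ee_pos'],s['tool_rot'],s['force'],s['opening'])
shot('wrist','w10')
```

```text
17.575 [0.55215436 0.26796544 0.0313289 ] [ 1.79836384e+02 -4.01876690e-02  9.70639229e+01] [-0.43356011  0.00825228  0.18227512] 0.5491522569378587
```

View pics/w10.png

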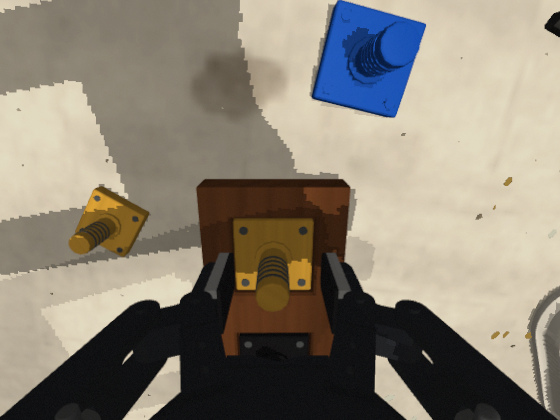

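Emit:
step_arm(
  plan=[
    [0, -0.15, 0, 0],
    [0, -0.15, 0, 0],
    [0, -0.15, 0, 0],
  ],
)

```text
t: 18.0
ee_pos: [0.5493, 0.2676, 0.0295]
tool_rot: [180.0, -0.0, 97.1]
force: [-0.4, 0.0, 0.4]
opening: 0.551
```

Run:
```python
from h import *
s=arm.get_state();print(s['t'],s['ee_pos'],s['tool_rot'],s['force'],s['opening'])
p,d=shot('wrist','w11')
s=arm.get_state();print(s['t'],s['ee_pos'],s['joint_velocities'])
cv2.imwrite('pics/w11a.png',cv2.resize(p[180:380,170:390,::-1],None,fx=3,fy=3))
W,_=cloud('w11')
m=(abs(W[...,0]-.55)<.02)&(abs(W[...,1]-.267)<.02)&(W[...,2]>.057)&(W[...,2]<.066)
print(np.median(W[m],0), W[m].min(0),W[m].max(0),m.sum())
```

```text
18.0 [0.54929796 0.26764543 0.02951148] [ 1.79985162e+02 -3.34331113e-03  9.70977645e+01] [-0.36374822  0.01611467  0.41708874] 0.5509428763036951
18.05 [0.54925398 0.26761813 0.02940589] [ 0.01361186  0.18349021 -0.08275597  0.0046699  -0.07244707 -0.00982839]
[0.54961872 0.26829933 0.05902994] [0.54204707 0.25891333 0.05700931] [0.55722528 0.27598306 0.06094561] 826
```

View pics/w11a.png

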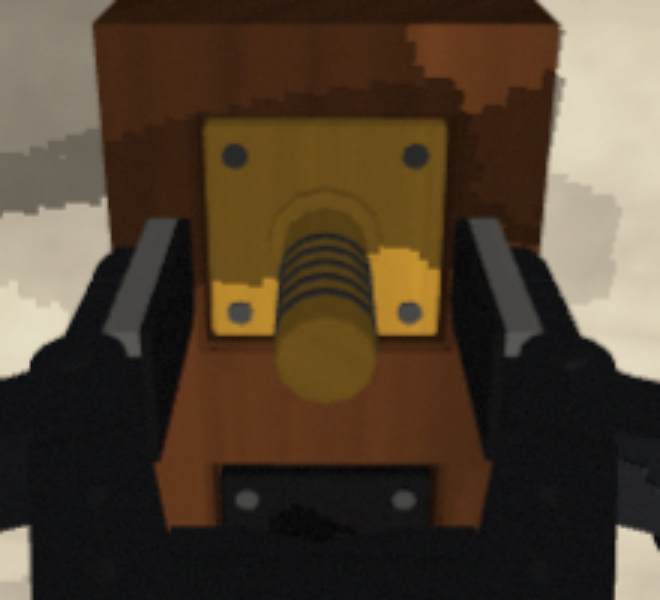

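Centred. Gripping.

Emit:
step_arm(
  plan=[
    [0, 0, 0, 0],
    [0, 0, 0, 0],
    [0, 0, 0, 0],
    [0, 0, 0, 0],
    [0, 0, 0, 0],
    [0, 0, 0, 0],
  ],
  hand=-1,
  grip_force=50,
)

```text
t: 18.8
ee_pos: [0.5493, 0.2676, 0.0293]
tool_rot: [180.0, -0.0, 97.1]
force: [0.5, 0.3, 0.8]
opening: 0.168
```

Emit:
step_arm(
  plan=[
    [0, 0, -0.3, 0],
    [0, 0, -0.6, 0],
    [0, 0, -0.9, 0],
    [0, 0, -1.2, 0],
    [0, 0, -1.5, 0],
    [0, 0, -1.8, 0],
  ],
)

```text
t: 19.55
ee_pos: [0.5492, 0.2675, 0.0475]
tool_rot: [-180.0, -0.0, 97.1]
force: [-0.2, 0.0, -2.3]
opening: 0.169
```

Run:
```python
from h import *
mv(.5365,-.1915,.18,94.4)
```

```text
shift cm [-45.4   -6.93 -13.25] turn 2.7 rows>= 7.6
```

Emit:
step_arm(
  plan=[
    [0, 0, -5, 0],
    [0, 0, -10, 0],
    [-3, -0.5, -13, 0.3],
    [-8, -1.2, -13.2, 0.6],
    [-13.5, -2.1, -13.2, 0.9],
    [-19, -2.9, -13.2, 1.2],
    [-24.5, -3.7, -13.2, 1.5],
    [-30, -4.6, -13.2, 1.8],
    [-35.5, -5.4, -13.2, 2.1],
    [-40, -6.1, -13.2, 2.5],
    [-43.5, -6.6, -13.2, 2.7],
    [-45.4, -6.9, -13.2, 2.7],
  ],
)

```text
t: 21.05
ee_pos: [0.5366, -0.1932, 0.1794]
tool_rot: [180.0, 0.0, 94.3]
force: [0.2, 0.9, -2.2]
opening: 0.174
```

Emit:
step_arm(
  plan=[
    [0, 0, 0, 0],
    [0, 0, 0, 0],
    [0, 0, 0, 0],
  ],
)

```text
t: 21.42
ee_pos: [0.537, -0.1902, 0.1793]
tool_rot: [-180.0, -0.0, 94.5]
force: [-0.4, 0.2, -1.7]
opening: 0.166
```

Run:
```python
from h import *
s=arm.get_state();print(s['t'],s['ee_pos'],s['tool_rot'],s['force'],s['opening'])
shot('wrist','w12')
mv(.5365,-.1915,.0475,94.4)
```

```text
21.425 [ 0.53703627 -0.1902037   0.17927532] [-1.79999450e+02 -2.05826879e-02  9.44811709e+01] [-0.36756314  0.1547824  -1.74510541] 0.16606178349003395
shift cm [-0.11 -0.06 13.18] turn 0.1 rows>= 2.1
```

View pics/w12.png

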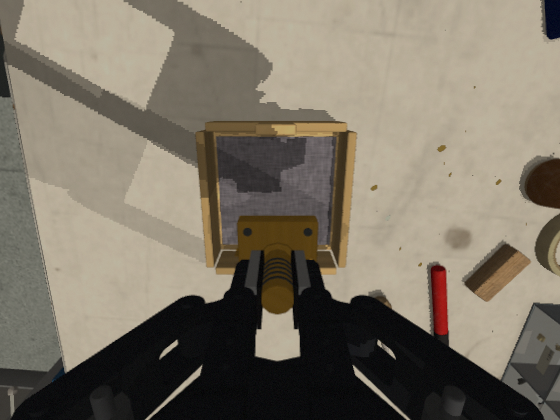

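The die is held straight over the tray and both walls are upright. Lowering to just above the felt.

Emit:
step_arm(
  plan=[
    [-0.1, -0.1, 4, 0.1],
    [-0.1, -0.1, 8, 0.1],
    [-0.1, -0.1, 11, 0.1],
    [-0.1, -0.1, 12.3, 0.1],
    [-0.1, -0.1, 12.9, 0.1],
    [-0.1, -0.1, 12.9, 0.1],
    [-0.1, -0.1, 12.9, 0.1],
  ],
)

```text
t: 22.35
ee_pos: [0.537, -0.193, 0.0518]
tool_rot: [179.9, 0.1, 94.3]
force: [0.2, 0.7, -1.9]
opening: 0.17
```

Emit:
step_arm(
  plan=[
    [0, 0, 0.1, 0],
    [0, 0, 0.2, 0],
    [0, 0, 0.3, 0],
    [0, 0, 0.4, 0],
    [0, 0, 0.4, 0],
  ],
)

```text
t: 22.98
ee_pos: [0.5357, -0.1925, 0.0461]
tool_rot: [-180.0, -0.0, 94.3]
force: [0.6, -0.1, -1.7]
opening: 0.17
```

Emit:
step_arm(
  plan=[
    [0, 0, 0.1, 0],
    [0, 0, 0.1, 0],
    [0, 0, 0.1, 0],
  ],
)

```text
t: 23.35
ee_pos: [0.5359, -0.1926, 0.0453]
tool_rot: [180.0, 0.0, 94.3]
force: [-0.1, -0.3, -1.7]
opening: 0.171
```

Emit:
step_arm(
  plan=[
    [0, 0, 0.05, 0],
    [0, 0, 0.1, 0],
    [0, 0, 0.1, 0],
  ],
)

```text
t: 23.72
ee_pos: [0.536, -0.1926, 0.0452]
tool_rot: [180.0, 0.0, 94.3]
force: [-5.1, 2.8, 7.7]
opening: 0.17
```

Contact is felt (+7.7 N). Releasing.

Emit:
step_arm(
  plan=[
    [0, 0, 0, 0],
    [0, 0, 0, 0],
    [0, 0, 0, 0],
    [0, 0, 0, 0],
  ],
  hand=0.0,
)

```text
t: 24.22
ee_pos: [0.5359, -0.1926, 0.0442]
tool_rot: [-180.0, -0.0, 94.3]
force: [0.2, -0.2, 0.1]
opening: 0.501
```

Emit:
step_arm(
  plan=[
    [0, 0, -0.5, 0],
    [0, 0, -2, 0],
    [0, 0, -5, 0],
    [0, 0, -10, 0],
    [-4, 0, -16, 0],
    [-9, 0, -20, 0],
    [-9, 0, -20, 0],
    [-9, 0, -20, 0],
  ],
)

```text
t: 25.22
ee_pos: [0.5427, -0.2826, 0.245]
tool_rot: [179.9, 0.0, 94.2]
force: [0.0, -0.5, -0.6]
opening: 0.498
```

Run:
```python
from h import *
s=arm.get_state();print(s['t'],s['ee_pos'],s['force'],s['opening'])
shot('wrist','w13'); p,d=shot('side','s13')
cv2.imwrite('pics/s13a.png',cv2.resize(p[140:300,200:340,::-1],None,fx=3.7,fy=3.7))
W,_=cloud('w13')
m=(abs(W[...,0]-.536)<.03)&(abs(W[...,1]+.192)<.03)
for lo,hi in((.03,.042),(.07,.08)):
    q=W[m&(W[...,2]>lo)&(W[...,2]<hi)]; print(np.median(q,0),q.min(0),q.max(0),len(q))
for x in(.5306,):
    for sgn,y0 in((1,-.122),(-1,-.261)):
        q=W[(abs(W[...,0]-(.531 if sgn>0 else .541))<.006)&(abs(W[...,1]-y0)<.02)&(W[...,2]>.03)]
        for k in np.arange(.03,.105,.01):
            r=q[abs(q[:,2]-k)<.005]
            if len(r): print(sgn,k.round(2),r[:,1].min().round(4),r[:,1].max().round(4))
```

```text
25.225 [ 0.54267823 -0.28262547  0.24496576] [ 0.0090431  -0.46876271 -0.57888899] 0.4976156441928811
[ 0.53626797 -0.19256385  0.0351442 ] [ 0.51213969 -0.21660036  0.03204048] [ 0.56085711 -0.1694121   0.040077  ] 1469
[ 0.53643016 -0.19291486  0.07517164] [ 0.5287846  -0.20076627  0.0719737 ] [ 0.54401784 -0.18536853  0.07693809] 198
1 0.03 -0.1268 -0.1257
1 0.04 -0.1269 -0.1257
1 0.05 -0.1269 -0.1257
1 0.06 -0.1267 -0.1256
1 0.07 -0.127 -0.1253
1 0.08 -0.1267 -0.1254
1 0.09 -0.1271 -0.1254
1 0.1 -0.1267 -0.1184
-1 0.03 -0.2582 -0.2575
-1 0.04 -0.2583 -0.2572
-1 0.05 -0.2584 -0.2574
-1 0.06 -0.2585 -0.2573
-1 0.07 -0.2584 -0.2573
-1 0.08 -0.2582 -0.2573
-1 0.09 -0.2582 -0.257
-1 0.1 -0.2657 -0.257
```

View pics/w13.png

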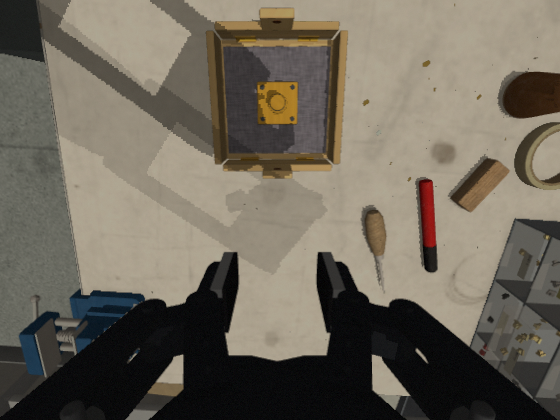

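View pics/s13a.png

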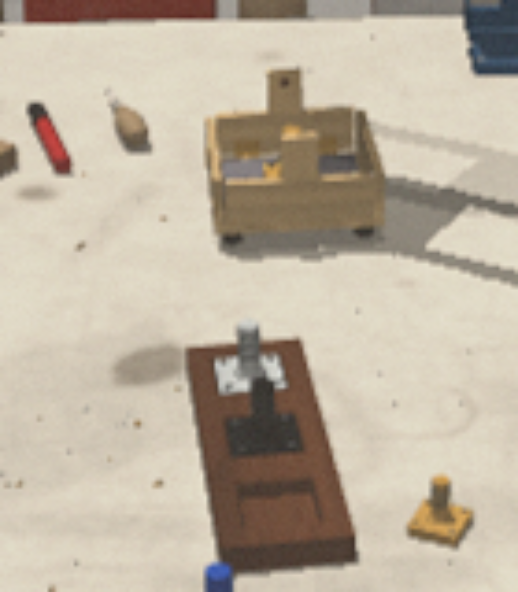

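Both inner wall faces are vertical, with under 0.5 mm change over 70 mm. The die sits flat in the tray, plate at (278,102), stud up, and the other two dies are still in their pockets. Handing in.

```bash
python3 -c "
from workcell import arm
print(arm.job_done(), arm.get_state()['t'])"
```

```text
the job is handed in; nothing more can be done
the job is handed in; nothing more can be done
```

The job is done and handed in at about 25 s of the 67 s allowed; no verdict is reported.

**Walls:** I folded the right wall up by its tab and pressed it to its stop with about 23 N. On the left wall the pads slid along the tab and left it about 2° short. I then pushed it home from outside with shut fingers, at about 22 N.

**Die:** I lifted the brass die straight up by its stud, lowered it until it touched the tray floor (about 8 N), and released it before raising the arm.

**Last checks:**
- Both inner wall faces measured vertical within noise.
- The die's plate top was at about 35 mm and its stud top at about 75 mm, so it is flat and stud up. It is within about 1 mm of the tray's middle.
- The steel and black dies were still in their pockets, the small brass and blue look-alikes were untouched, and the gripper was clear of everything.
- No check at the end failed or disagreed.

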